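# Clamp the graphics card in its service cradle

## Task

Clamp the red graphics card in its service cradle: swing the blue clamp arm in over the card until it is hard against its stop, then start the arm's orange captive knob in the post below it by pushing it down and turning it clockwise, and screw it fully home so that it stays down when you let go. Leave the card lying in its cradle and do not shift the other things on the bench.

Things in the scene. Friction and masses are not known exactly. Their poses are not given: they have to be found in the camera images.
- cradle: Aluminium service cradle fixed to the bench: plate 240 mm (its x) by 310 mm (its y, from -190 to +120), 10 mm thick. Origin on the bench under the card's middle; x points away from the robot at yaw 0. Pivot post at its (78, 55) mm, steel fastening post (56 mm diameter, top at z = 46 mm) at its (-82, 55) mm.
- pivot (a point): Vertical axis of the blue clamp arm, at the height of the arm's upper face (z = 64 mm), far side of the cradle; axes as the cradle's. The arm is a level bar 32 mm wide and 14 mm thick (z = 50 to 64 mm) that reaches 180 mm from the pivot. It can be pushed on its side face: the highest parts of the card (z = 32 mm) and the posts (46 mm) lie below its underside.
- post_top (a point): Middle of the top of the steel fastening post (z = 46 mm); the knob's axis stands over it when the arm is closed. Its two-start thread is hidden under a rubber seal: two slots half a turn apart, at an angle unknown and different every time, to be felt for. The pin enters within 0.2 rad of the right angle; then, pushed below 0.017, it turns clockwise in under the thread.
- swing (a joint): Clamp arm's angle, rad: 0 = closed, against its stop, along the cradle's -x from the pivot, over the card's end; grows clockwise from above as it opens towards the cradle's +y (left), to 1.5. Stiff pivot (0.22 N m, so 2.5 N pushed at 90 mm from the pivot): it stays where it is left.
- plunge (a joint): How far the knob is down, m: 0 = up on its spring, 0.021 = lowest (spring: 2 N at the top, 7 N at the bottom). With the arm closed, the knob's cross-pin lands on the thread's flat lead at about 0.0055 and stops, unless it lies over the slots: then it can be pushed on down to 0.021. Released, it springs up if not caught, rests at 0.0155 when just caught under the thread, 0.019 when home.
- knob_grip (a point): Orange captive knob: upright bar 64 mm long (point's x), 16 mm thick (point's y), 26 mm tall, 160 mm from the pivot. Point on its axis, 2 mm below its upper face, z = 112 mm when up; sinks with plunge. Cross-pin parallel to the bar. Clockwise from above screws it in: 2 rad from the slot to home, 2.3 to the end stop. Friction (0.04 N m) keeps its angle, and its depth once caught, between grasps.
- card: Red graphics card lying loose in the cradle, 104 x 186 mm, highest parts 22 mm above its underside (its origin, centre); heavy black fin block underneath.
- jar: Small clear jar, 40 mm diameter, 55 mm tall, standing on the cradle plate beyond the card's right-hand end. Leave alone. Origin at the centre of its underside.
- brush: Flat brush with a red handle lying on the bench left of the cradle, about 200 mm long and 15 mm high. Leave alone. Origin on its underside, near its middle, x along it.
- meter: Red multimeter, 150 x 80 x 30 mm, lying on the right. Leave alone. Origin: centre of its underside.
- mouse: Black computer mouse, 105 x 60 x 22 mm, right. Leave alone. Origin: centre of its underside.
- flask: White bottle, 60 mm diameter, 120 mm tall, right. Leave alone. Origin: centre of its underside.
- driver: Blue screwdriver, 200 mm, lying on the left. Leave alone. Origin: under its middle.
- carton: Cardboard carton, 110 x 80 x 60 mm, left. Leave alone. Origin: centre of its underside.

How it is judged:
By the outcome, as a careful person would: the job done as asked, in the order asked, and still so for the second after the job is handed in, with the robot touching nothing.
It also fails if it takes over 72 s, if anything falls off the work surface, if the arm or the gripper's body presses on something with over 40 N, if the wrist force passes 120 N, or if a joint passes its speed limit or range.

## Robot

A 6-joint arm with a two-finger parallel gripper is mounted at the origin on the work surface. World frame = base frame: x ahead of the robot, y to its left, z up, the work surface at z = 0. Lengths are in m, angles in degrees, forces in N, time in s.
With the tool pointing down it reaches from about 0.35 to 0.875 m from the base axis. Payload 4.2 kg.
Tool frame: the origin (TCP) lies midway between the tips of the shut fingers; the grasp point (between the pads) lies 19 mm behind it; z points along the fingers, y is the line along which they close (so a half turn about z gives the same grasp; the last joint's range is limited). The gripper opens to 87 mm and grips with 3 to 60 N. Pads are 19 mm wide; open, the fingers measure 117 mm over their backs; the gripper's body (75 mm by 190 mm) begins 51 mm behind the grasp point.
Start: joints at [84.947, 22.042, 0.453, 0, -68.411, -14.817], TCP at [0.212, 0.588, 0.223] pointing down, gripper open.
Joint ranges: [-179.83, 179.83], [-69.29, 118.12], [-61.27, 80.66], [-181.25, 117.63], [-171.15, -9.14], [-177.46, 177.46]. Speed limits (degrees/s): [159.86, 159.86, 180, 180, 180, 180].

## Interface

Orientations are given as [roll, pitch, yaw] about the fixed x, y, z axes, in that order (R = Rz(yaw) Ry(pitch) Rx(roll)).
In Python, from workcell import env gives the robot as it stands. Calls block until the motion is done:
- env.goto(position, orientation): joint-space move of the TCP to a pose.
- env.move_straight(position, rotation=None, rate=0.15, force_limit=None): straight line of the TCP; rotation=None keeps the orientation; rate is the mean speed in m/s. With force_limit (N) it stops when the force on the tool has changed by that much, and returns True; else False.
- env.set_joints(angles): joint-space move.
- env.gripper_to(opening, grasp_force=None): opening from 0.0 (shut) to 1.0 (fully open); grasp_force is the grip in N (None keeps the last); returns when the fingers have stopped.
- env.dwell(seconds).
- env.inverse_kinematics(position, orientation): joint angles nearest the present ones, or None.
- env.read_state(): the state.
- env.grab_frame(name): name is "scene" or "side" or "wrist"; returns a dict with "image" (420x560x3 uint8, blue, green, red), "fx", "fy", "cx", "cy" (pixels), "position" and "orientation" of the camera in the world. Camera axes: x right, y up, looking along -z (the intrinsics and any distortion apply to the point x, -y, -z); pixel columns grow to the right and rows downward; lengths in m; the calibration is good to about 2 mm. A picture is of the moment at which its call begins. There is no depth.
A pose or a line that the arm cannot do raises env.Unreachable and nothing moves.
- env.close_job(): hands the job in; it is judged then, once.
Trained networks look in a picture, given as the dict that the camera call returned (one of the last four; its "shot" number tells which), for a name from the list of things; names that differ only in an ending like _2 or _b are one class to them, and where a whole thing is asked for, a point or a joint stands for the part that bears it (a point fixed in the world has none). Each returns a list of dicts, best first, with "score" (0 to 1); they miss things now and then, are a little off and sometimes report something else, mostly with a low value. They report only what shows in the picture. A call takes as long as a camera call.
- env.search_frame(picture, thing): "xyz" ([x, y, z] in m, in world coordinates, good to about 4 mm: the middle of the surface that is visible of it).
- env.trace(picture, thing): "mask" (420x560 bool, what is visible of it).
The state is a dict: "clock": time; "joint_positions": joint angles; "qvel": joint speeds; "joint_torque": joint torques, N m; "position": TCP position; "tool_rot": TCP orientation; "force": force on the tool from outside, world axes, zero at the start; "wrist_torque": the same for the moment, N m; "opening": opening from 0.0 (shut) to 1.0 (fully open); "finger_force": force on a finger pad.
Only numpy, scipy, OpenCV 4.12 (cv2) and the standard library are available. Lean on these libraries where they do the work, as an engineer would, in place of code of your own. Each camera call takes 0.05 s, during which the arm holds its last target. There are 200 camera calls.

## Working session

There is one attempt and no reset: what is moved stays moved. The work goes in short steps, each a Python script; the robot and the scene stay as the last script left them, time stands still between calls to the robot, and variables do not carry over. Pictures are saved under pics/ and viewed, at most 10 in all, crops included, and the job is handed in when it is done.

```bash
mkdir -p pics; ls; python3 - <<'E'
from workcell import env
import cv2
for n in ("scene","side"):
    f=env.grab_frame(n); cv2.imwrite(f"pics/{n}0.png",f["image"])
    print(n,f["position"],f["orientation"],f["fx"],f["cx"],f["cy"],[k for k in f])
    for t in ("cradle","pivot","post_top","knob_grip","swing","card","jar"):
        r=env.search_frame(f,t); print(t,[(x["score"],x["xyz"]) for x in r[:2]])
s=env.read_state();print(s["clock"],s["tool_rot"],s["opening"],s["force"])
E
```

```text
pics
workcell.py
scene [1.52493121 0.20001031 1.25650471] [ 41.29844732   0.95122478 100.22347363] 534.8108207055823 278.37683786379745 218.78505922565546 ['image', 'fx', 'fy', 'cx', 'cy', 'position', 'orientation', 'shot']
cradle []
pivot [(0.66, [0.5928, -0.091, 0.0084]), (0.24, [0.602, 0.5161, 0.0631])]
post_top [(0.74, [0.5894, -0.0906, 0.0152])]
knob_grip []
swing [(0.74, [0.5923, 0.0515, 0.0692])]
card [(0.85, [0.5475, -0.0922, 0.0243]), (0.29, [0.5948, -0.0895, 0.0114])]
jar [(0.47, [0.5789, -0.2346, 0.0559])]
side [ 1.25792141 -0.99048306  1.12049662] [50.52263209  1.0839432  35.86095824] 538.1813472777761 277.70158744189484 212.43561911785793 ['image', 'fx', 'fy', 'cx', 'cy', 'position', 'orientation', 'shot']
cradle [(0.92, [0.58, -0.143, 0.0116])]
pivot []
post_top [(0.9, [0.585, -0.1425, 0.0059]), (0.22, [0.5661, 0.0959, 0.1109])]
knob_grip [(0.66, [0.5658, 0.0967, 0.1118])]
swing [(0.61, [0.5943, 0.0417, 0.0618])]
card [(0.74, [0.5509, -0.0932, 0.0263])]
jar [(0.69, [0.5746, -0.253, 0.0525])]
0.8 [ 1.79998520e+02 -1.52966318e-03 -1.98704319e+01] 1.0006475230654202 [-0.12499715  1.08203905 -0.08914399]
```

View pics/scene0.png

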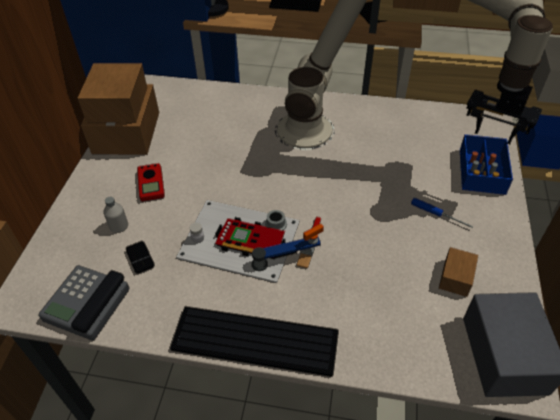

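View pics/side0.png

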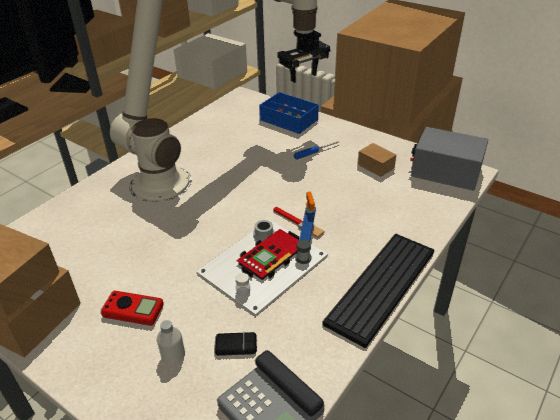

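The scene view shows the cradle plate at px (238,240), the pivot at (259,258), the knob at (314,229) on the opened arm, the fastening post at (276,218), and the brush beneath the knob at about (305,262). The side view agrees: pivot (303,248), knob (310,200), post (263,228). Next I'll look with the wrist camera from two places.

```bash
python3 - <<'E'
from workcell import env
import cv2
for i,p in enumerate([[0.50,-0.06,0.36],[0.58,0.0,0.36]]):
    try: env.goto(p,[180,0,0])
    except env.Unreachable: print("unreach",p); continue
    f=env.grab_frame("wrist"); cv2.imwrite(f"pics/w{i}.png",f["image"])
    print(f["position"],f["orientation"],f["fx"],f["cx"],f["cy"])
    for t in ("cradle","pivot","post_top","knob_grip","swing","card","brush","jar"):
        r=env.search_frame(f,t); print(t,[(x["score"],x["xyz"]) for x in r[:2]])
s=env.read_state();print(s["clock"],s["joint_positions"],s["force"])
E
```

```text
[ 0.57420801 -0.0609026   0.52280449] [-1.58164563e+01  5.36139023e-02 -8.99581030e+01] 290.78852806877757 284.9116572907171 209.67098638670004
cradle [(0.94, [0.5712, -0.1146, 0.0097])]
pivot [(0.6, [0.5692, -0.1144, 0.0078])]
post_top [(0.7, [0.574, -0.1136, 0.0112])]
knob_grip []
swing [(0.57, [0.5918, 0.044, 0.0654]), (0.45, [0.4081, -0.4373, 0.0316])]
card [(0.72, [0.554, -0.0823, 0.0238]), (0.67, [0.5725, -0.1102, 0.0132])]
brush [(0.88, [0.5212, 0.095, 0.0127]), (0.53, [0.3501, 0.4705, 0.0161])]
jar [(0.57, [0.5771, -0.2301, 0.0678]), (0.33, [0.5727, -0.1109, 0.0126])]
[ 0.65485191 -0.00071387  0.52192811] [-1.59003692e+01  1.71309301e-02 -8.99590350e+01] 290.78852806877757 284.9116572907171 209.67098638670004
cradle [(0.8, [0.5776, -0.1107, 0.0108])]
pivot [(0.86, [0.5771, -0.107, 0.0112]), (0.43, [0.5759, -0.2356, 0.0628])]
post_top [(0.58, [0.5813, -0.1068, 0.0105]), (0.15, [0.5626, 0.1056, 0.1134])]
knob_grip [(0.85, [0.5626, 0.1077, 0.1144]), (0.72, [0.5529, -0.473, 0.015])]
swing [(0.78, [0.5973, 0.0413, 0.0637])]
card [(0.49, [0.5535, -0.4724, 0.0153])]
brush [(0.66, [0.5248, 0.0942, 0.0115])]
jar []
4.7417 [ 1.59661244e+01  1.40601818e+01  8.39607622e+00  2.12330014e-04
 -8.42906848e+01  7.40070711e+01] [ 0.10922816 -0.6284517  -0.82477519]
```

View pics/w0.png

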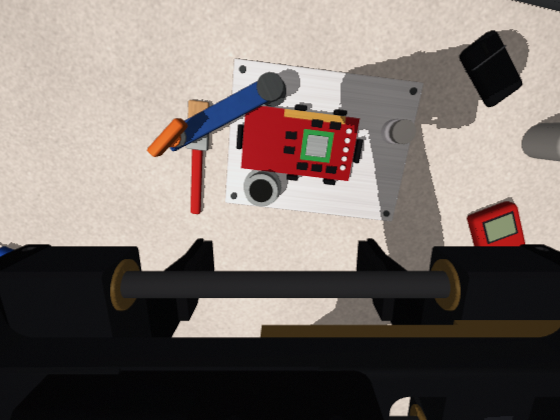

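View pics/w1.png

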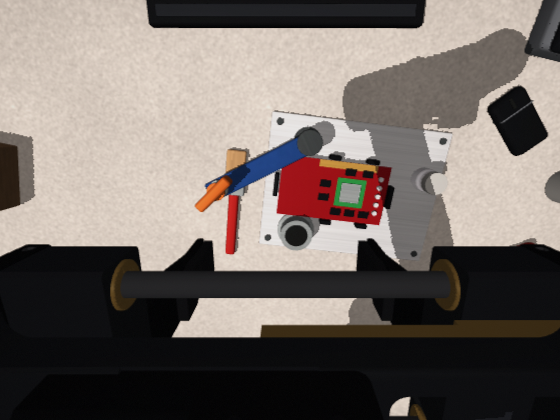

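Both wrist views (image up = +x, right = −y) show plate corners, pivot cap (w0 271,86 / w1 309,141), fastening post (261,190 / 296,235), and knob bar (167,138 / 213,195). The brush lies below the arm. I'll fit the poses from those pixels.

```bash
cat > h.py <<'E'
import numpy as np
from scipy.spatial.transform import Rotation as R
from scipy.optimize import least_squares
def proj(cam,P):
    pos,ori,fx,cx,cy=cam
    q=(np.atleast_2d(P)-pos)@R.from_euler('xyz',ori,degrees=True).as_matrix()
    return np.c_[cx-fx*q[:,0]/q[:,2], cy+fx*q[:,1]/q[:,2]]
W0=([0.57420801,-0.0609026,0.52280449],[-15.8164563,.0536,-89.958103],290.7885,284.91,209.67)
W1=([0.65485191,-0.00071387,0.52192811],[-15.9003692,.0171,-89.959035],290.7885,284.91,209.67)
SC=([1.52493121,0.20001031,1.25650471],[41.29844732,0.95122478,100.22347363],534.81,278.377,218.785)
SD=([1.25792141,-0.99048306,1.12049662],[50.52263209,1.0839432,35.86095824],538.18,277.70,212.436)
def tri(obs):
    return least_squares(lambda p:np.concatenate([(proj(c,p)[0]-u)/c[2]*400 for c,u in obs]),[.57,0,.05])
E
python3 - <<'E'
from h import *
for n,o in dict(post=[(W0,(261,189)),(W1,(296,235)),(SC,(276,217)),(SD,(263,226))],
 pivot=[(W0,(271,86)),(W1,(309,141)),(SC,(260,257)),(SD,(303,247))],
 knob=[(W0,(167,138)),(W1,(213,195)),(SC,(314,228)),(SD,(310,199))]).items():
    r=tri(o); print(n,r.x.round(4),r.fun.round(1))
C=np.array([[.12,.12,.01],[.12,-.19,.01],[-.12,.12,.01],[-.082,.055,.046],[.078,.055,.066]])
o0=[(234,59),(424,83),(226,202),(261,189),(271,86)]
def f(p):
    T=np.c_[C[:,:2]@R.from_euler('z',p[2]).as_matrix()[:2,:2].T+p[:2],C[:,2]]
    return (proj(W0,T)-o0).ravel()
r=least_squares(f,[.55,-.09,0]);print(r.x,np.degrees(r.x[2]),r.fun.round(1))
E
```

```text
post [ 0.4738 -0.0201  0.0441] [-0.2  0.7  0.  -0.9 -0.7 -0.2 -0.4 -0.4]
pivot [ 0.6338 -0.0388  0.0506] [-0.6  0.3  0.1 -0.4 -1.3 -0.6 -0.3  0.5]
knob [0.5594 0.1039 0.1075] [-0.7  0.4  0.4 -0.4 -1.1  1.3 -1.1 -0.6]
[ 0.54773667 -0.08506397 -0.11711104] -6.709968583308468 [ 0.5 -1.2  0.4 -0.6 -0.8  0.4  0.2  1.3 -0.4  0.3]
```

Fit is consistent: cradle yaw −6.8°, post (0.473, −0.020), pivot (0.6325, −0.039), swing about 0.98 rad, knob 160 mm from the pivot. Now I'll push the arm closed.

```bash
python3 - <<'E'
from workcell import env
from h import *
import cv2
PV=np.array([.6325,-.0392]); r=.095
def pose(phi,off,z=.056):
    a=np.radians(phi); d=np.array([np.cos(a),np.sin(a)]); t=np.array([-d[1],d[0]])
    return [*(PV+r*d-off*t),z],[180,0,phi-180]
env.gripper_to(0.0)
p,o=pose(117,.050,.16); env.goto(p,o)
p,o=pose(117,.050); env.move_straight(p,o)
hit=False; phi=117
while phi<179 and not hit:
    phi+=12 if phi<165 else 4
    p,o=pose(phi,.031)
    hit=env.move_straight(p,o,rate=.08,force_limit=12)
    s=env.read_state(); print(phi,hit,s["position"].round(4),s["force"].round(1),round(s["clock"],1))
E
```

```text
129 False [0.5973 0.0543 0.0569] [ 0.4 -0.4 -0. ] 8.8
141 False [0.5786 0.0447 0.0562] [0.  0.9 0.5] 9.3
153 False [0.5623 0.0316 0.056 ] [ 0.6  0.7 -0.6] 9.7
165 False [0.5491 0.0154 0.056 ] [-0.1  0.3  0. ] 10.1
169 False [0.5454 0.0095 0.0559] [ 0.4 -0.  -0. ] 10.3
173 False [0.5422 0.0032 0.056 ] [ 0.  -0.5 -0.6] 10.6
177 False [ 0.5407 -0.0011  0.0562] [-0.4  7.4 -1.6] 10.8
181 False [ 0.5402 -0.0013  0.0563] [-4.1 33.2 -0.4] 11.1
```

Contact got firm at the end (33 N). I'll back off and look.

```bash
python3 - <<'E'
from workcell import env
from h import *
import cv2
s=env.read_state(); p=s["position"]
env.move_straight([p[0]+.001,p[1]+.012,p[2]])
env.move_straight([p[0],p[1]+.012,.16],rate=.25)
env.gripper_to(0.6)
env.goto([.44,-.03,.27],[180,0,0])
f=env.grab_frame("wrist"); cv2.imwrite("pics/w2.png",f["image"])
print(repr((list(f["position"]),list(f["orientation"]),f["fx"],f["cx"],f["cy"])))
for t in("knob_grip","swing"):print(t,[(x["score"],x["xyz"]) for x in env.search_frame(f,t)[:2]])
m=env.trace(f,"knob_grip")
for x in m[:2]:
    ys,xs=np.nonzero(x["mask"]); print(x["score"],len(xs),xs.mean(),ys.mean(),cv2.minAreaRect(np.c_[xs,ys].astype(np.int32)))
print(env.read_state()["clock"])
E
```

```text
([np.float64(0.5140728562256317), np.float64(-0.03138697728834531), np.float64(0.4325407643779822)], [np.float64(-15.796360831808652), np.float64(0.08183934064336243), np.float64(-90.0157794356209)], 290.78852806877757, 284.9116572907171, 209.67098638670004)
knob_grip [(0.71, [0.4756, -0.0165, 0.1144])]
swing [(0.66, [0.5585, -0.0251, 0.0659])]
0.84 1003 274.53240279162515 164.9122632103689 ((274.70001220703125, 165.09999084472656), (57.55344772338867, 22.76839828491211), 71.56504821777344)
13.8833
```

View pics/w2.png

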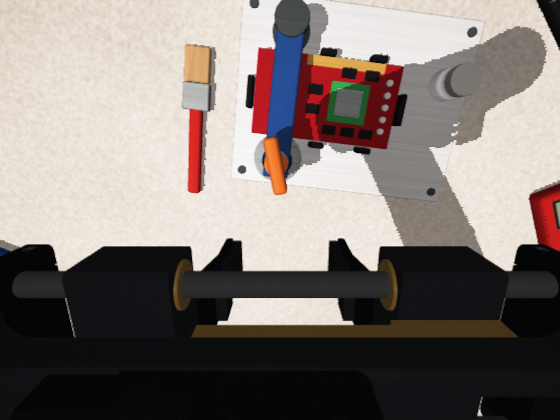

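The arm lies closed: pivot cap (292,18), knob bar from (270,139) to (282,192) over the post (278,158); the card is undisturbed. I'll fit the bar box to the orange silhouette for axis and angle.

```bash
python3 - <<'E'
from h import *
import cv2
from scipy.optimize import minimize
im=cv2.imread("pics/w2.png"); hsv=cv2.cvtColor(im,cv2.COLOR_BGR2HSV)
m=((hsv[...,0]>5)&(hsv[...,0]<18)&(hsv[...,1]>190)&(hsv[...,2]>90)); m[:125]=0;m[205:]=0;m[:,:255]=0;m[:,300:]=0
print(m.sum())
C=([0.51407286,-0.03138698,0.43254076],[-15.79636,.08184,-90.01578],290.7885,284.91,209.67)
B=np.array([[a,b,c] for a in(-.032,.032) for b in(-.008,.008) for c in(.088,.114)])
def f(p):
    P=np.c_[B[:,:2]@R.from_euler('z',p[2],degrees=True).as_matrix()[:2,:2].T+np.array(p[:2])/100,B[:,2]]
    h=cv2.convexHull((proj(C,P)*16).astype(np.int32)); k=np.zeros(im.shape[:2],np.uint8); cv2.fillConvexPoly(k,h,255,cv2.LINE_8,4)
    k=k>0; return 1-(k&m).sum()/(k|m).sum()
best=min((minimize(f,[47.4,-1.9,a],method='Nelder-Mead',options=dict(initial_simplex=[[47.4,-1.9,a],[47.9,-1.9,a],[47.4,-1.4,a],[47.4,-1.9,a+6]])) for a in(5,10,15,20)),key=lambda r:r.fun)
print(best.x,best.fun)
E
```

```text
872
[47.2400176  -2.12001397 10.4570088 ] 0.21805955811719502
```

```bash
cat > k.py <<'E'
from workcell import env
from h import *
AX=[.473,-.0207]
def st(tag=""):
    s=env.read_state(); print(tag,"t%.1f"%s["clock"],s["position"].round(4),"yaw%.1f"%s["tool_rot"][2],"F",s["force"].round(1),"M",s["wrist_torque"].round(2),"op%.3f"%s["opening"],"j6 %.0f"%s["joint_positions"][5]); return s
E
python3 - <<'E'
from k import *
env.goto([*AX,.16],[180,0,11]); env.move_straight([*AX,.094]); s0=st("down")
env.gripper_to(0.0,40); st("grip")
hit=env.move_straight([*AX,.094-.021],rate=.03,force_limit=9); st(hit)
E
```

```text
down t15.0 [ 0.4743 -0.0205  0.0956] yaw11.0 F [-0.2  0.3 -0.6] M [-0.06 -0.07  0.  ] op0.601 j6 84
grip t15.7 [ 0.473  -0.0197  0.094 ] yaw11.0 F [-0.7  4.3  1.8] M [ 1.51  0.44 -0.08] op0.179 j6 84
True t16.1 [ 0.473  -0.0195  0.0884] yaw11.0 F [-1.8  2.5  6.9] M [ 0.62  0.63 -0.06] op0.181 j6 84
```

Landed at 5.6 mm plunge on the flat lead, as described. Now I'll search for the slots clockwise in 20° steps.

```bash
python3 - <<'E'
from k import *
yaw=11; found=False
for i in range(9):
    yaw-=20
    env.move_straight([*AX,.0905],[180,0,yaw],rate=.02)
    hit=env.move_straight([*AX,.0735],rate=.04,force_limit=9)
    s=st((i,hit))
    if s["position"][2]<.083: found=True;break
    if s["clock"]>40: break
E
```

```text
(0, True) t16.8 [ 0.473  -0.0192  0.0883] yaw-9.0 F [-2.8  4.4  8.2] M [1.08 0.97 0.04] op0.182 j6 64
(1, True) t17.6 [ 0.473  -0.019   0.0883] yaw-29.0 F [-2.3  3.2  7.9] M [ 0.9   1.03 -0.01] op0.178 j6 44
(2, True) t18.3 [ 0.4731 -0.0188  0.0883] yaw-49.0 F [-2.9  4.1  7.3] M [ 1.19  0.93 -0.04] op0.178 j6 24
(3, True) t19.1 [ 0.4733 -0.0187  0.0879] yaw-69.0 F [-2.3  3.5  7.4] M [ 1.24  0.98 -0.13] op0.185 j6 4
(4, False) t20.1 [ 0.4735 -0.0191  0.0741] yaw-89.0 F [-2.5  7.9  5.8] M [ 2.65  0.97 -0.03] op0.179 j6 -16
```

Found the slot at yaw −89 (plunge 20 mm). Lateral force suggests the axis is at y≈−0.0188; I'll adjust and turn clockwise, watching the torque.

```bash
sed -i 's/AX=.*/AX=[.4735,-.0187]/' k.py; python3 - <<'E'
from k import *
yaw=-89
for i,d in enumerate([20,20,20,20,20,10,8,6]):
    yaw-=d
    env.move_straight([*AX,.0735],[180,0,yaw],rate=.02); s=st(i)
    if abs(s["wrist_torque"][2])>.6: break
E
```

```text
0 t20.6 [ 0.4737 -0.0183  0.0743] yaw-109.0 F [-1.5  2.3  5.9] M [ 0.86  0.7  -0.05] op0.182 j6 -36
1 t21.1 [ 0.4738 -0.0184  0.0743] yaw-129.0 F [-1.5  2.1  6.7] M [ 0.69  0.56 -0.03] op0.182 j6 -56
2 t21.6 [ 0.474  -0.0184  0.0744] yaw-149.0 F [-1.8  0.6  6.3] M [ 0.56  0.5  -0.03] op0.178 j6 -76
3 t22.1 [ 0.4741 -0.0186  0.0744] yaw-169.0 F [-1.7  0.3  6.4] M [ 0.35  0.37 -0.03] op0.180 j6 -96
4 t22.6 [ 0.4741 -0.0187  0.0744] yaw171.0 F [-0.8 -0.3  6.1] M [0.03 0.23 0.  ] op0.180 j6 -116
5 t23.0 [ 0.4741 -0.0188  0.0744] yaw161.0 F [-1.  -0.4  6.5] M [-0.07  0.24 -0.04] op0.178 j6 -126
6 t23.3 [ 0.4741 -0.0189  0.0745] yaw153.0 F [-1.  -0.7  5.9] M [-0.16  0.25 -0.05] op0.181 j6 -134
7 t23.5 [ 0.474  -0.0189  0.0745] yaw147.0 F [-1.6  0.1  6.6] M [-0.24  0.25 -0.08] op0.180 j6 -140
```

```bash
python3 - <<'E'
from k import *
yaw=147
for i in range(7):
    yaw-=2
    env.move_straight([*AX,.0735],[180,0,yaw],rate=.02); s=st(i)
    if abs(s["wrist_torque"][2])>.35: break
env.gripper_to(0.6); st("open")
env.move_straight([*AX,.16],rate=.25); env.goto([.44,-.03,.27],[180,0,90])
f=env.grab_frame("wrist")
import cv2
g=env.grab_frame("side")
for n,q in(("wrist",f),("side",g)):
    print(n,[(x["score"],x["xyz"]) for x in env.search_frame(q,"knob_grip")[:2]])
cv2.imwrite("pics/w3.png",f["image"]); 
cv2.imwrite("pics/side3.png",cv2.resize(g["image"][160:320,180:360],None,fx=3.5,fy=3.5)); st()
E
```

```text
0 t23.8 [ 0.474  -0.0189  0.0744] yaw145.0 F [-1.2 -0.4  5.4] M [-0.23  0.25 -0.04] op0.180 j6 -142
1 t24.0 [ 0.474  -0.0189  0.0744] yaw143.0 F [-0.9 -1.5  6. ] M [-0.21  0.24 -0.03] op0.183 j6 -144
2 t24.3 [ 0.474  -0.0189  0.0744] yaw141.0 F [-1.  -0.6  6.4] M [-0.23  0.26 -0.14] op0.179 j6 -146
3 t24.5 [ 0.474  -0.0189  0.0744] yaw139.0 F [-0.7 -1.   5.8] M [-0.28  0.22 -0.07] op0.181 j6 -148
4 t24.8 [ 0.474  -0.0189  0.0745] yaw137.0 F [-0.9 -1.7  6.3] M [-0.33  0.24 -0.05] op0.180 j6 -150
5 t25.0 [ 0.474  -0.019   0.0745] yaw135.0 F [-1.  -1.3  6.4] M [-0.3   0.24  0.03] op0.179 j6 -152
6 t25.3 [ 0.4739 -0.019   0.0744] yaw133.1 F [-1.8 -1.4  6.8] M [-0.3   0.25  0.05] op0.179 j6 -154
open t26.2 [ 0.4735 -0.0187  0.0735] yaw133.0 F [-0.  -0.  -0.9] M [-0.02 -0.2   0.01] op0.601 j6 -154
wrist [(0.41, [0.5008, -0.0329, 0.0059])]
side [(0.53, [0.4783, -0.0293, 0.0927])]
 t31.4 [ 0.44 -0.03  0.27] yaw90.0 F [0.2 0.8 1.1] M [-0.09 -0.16  0.01] op0.600 j6 163
```

View pics/side3.png

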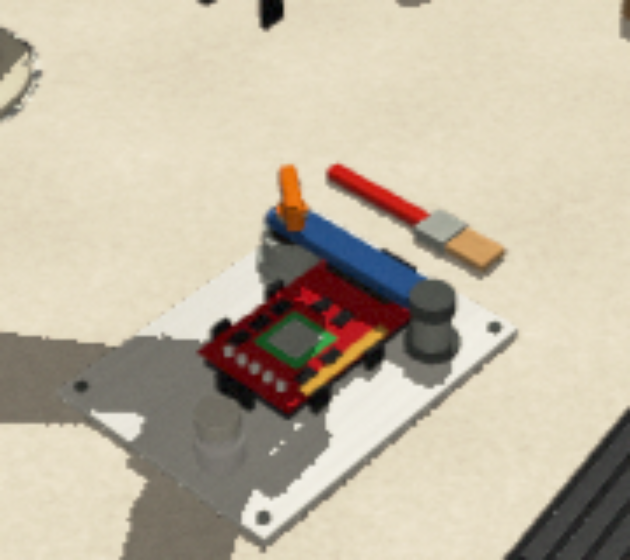

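View pics/w3.png

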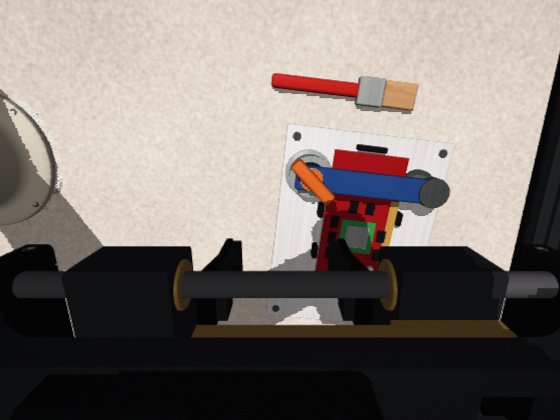

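The side crop shows the knob down on the closed arm (orange bar at (290,200), just above the blue bar). The wrist view shows its bar from (297,163) to (331,200), i.e. at world 133°, matching the turn without slip. I'll check its depth with a light touch and then hand in if it's home.

```bash
python3 - <<'E'
from k import *
env.gripper_to(0.0)
env.goto([*AX,.13],[180,0,43])
hit=env.move_straight([*AX,.088],rate=.02,force_limit=3); s=st(hit)
z=s["position"][2]
env.move_straight([*AX,.2],rate=.2); env.goto([.40,.15,.25],[180,0,43])
g=env.grab_frame("side"); print([(x["score"],x["xyz"]) for x in env.search_frame(g,"knob_grip")[:1]],env.search_frame(g,"swing")[:1])
st()
E
```

```text
True t34.9 [ 0.4736 -0.0188  0.0949] yaw43.0 F [-0.5 -0.1  3.7] M [-0.05  0.05 -0.05] op0.004 j6 116
[(0.5, [0.4825, -0.0285, 0.0957])] [{'xyz': [0.5502, -0.0374, 0.0578], 'score': 0.76}]
 t36.5 [0.4002 0.1488 0.2491] yaw42.9 F [-0.2 -0.7 -0.7] M [-0.06 -0.08  0.04] op0.007 j6 91
```

Knob top at z = 0.0949, so plunge is 0.019: home. The arm is closed and the robot is clear.

```bash
python3 -c "
from workcell import env
print(env.close_job())"
```

```text
the job is handed in; nothing more can be done
None
```

The card is clamped and the job is handed in at about 37 s: the arm is closed against its stop, and the knob is screwed home and stayed down at 19 mm when released; the card still lies in its cradle, and nothing else was seen to move.

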